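Clamp the tube rack with the latching slide

ROBOT

A 7-joint arm with a two-finger parallel gripper is mounted at the origin on a cart in front of the work surface, level with it; the furniture and walls round the work are solid. World frame = base frame: x ahead of the robot, y to its left, z up, the work surface at z = 0. Lengths are in m, angles in rad, forces in N, time in s.
With the tool pointing down it reaches from about 0.4 to 0.85 m from the base axis. Payload 10.4 kg.
Tool frame: the origin (TCP) lies on the centre line of the jaws, within the pads' length; the fingertips stand 17 mm ahead of it and the grasp point (between the pads) lies 2 mm behind it; y points along the fingers, z is the direction in which the jaws open and shut, and the axes are right-handed (so a half turn about y gives the same grasp; the last joint's range is limited). The gripper opens to 85 mm and grips with 20 to 120 N. Pads are 22 mm wide; open, the fingers measure 114 mm over their backs; the gripper's body (76 mm by 85 mm) begins 54 mm behind the grasp point. The pads swing forward as they close: fully open they stand 13 mm farther back than shut.
Start: joints at [-1.273, 0.332, -0.065, 1.46, 0.022, 1.35, -0.088], TCP at [0.197, 0.593, 0.248] pointing down, gripper open.
Joint ranges: [-2.6, 2.6], [-0.5, 2.12], [-1.47, 1.34], [0.16, 2.42], [-1.27, 4.41], [0.06, 2.06], [-2.6, 2.6]. Speed limits (rad/s): [2.22, 2.22, 2.79, 2.79, 3.14, 3.14, 3.14].

INTERFACE

Orientations are given as a unit quaternion [x, y, z, w].
In Python, from station import bot gives the robot as it stands.
- The arm moves only by the tool apply_moves, never from a script. Its argument "series" is a list that holds one entry, the list of rows, each a list of 6 numbers: the shift along the tool's x, y, z in cm, then the turn, a rotation vector about the tool's x, y, z in rad. In form: [[[tx, ty, tz, wx, wy, wz], ...]]. A call has 1 to 20 rows; each row shifts and turns the commanded pose from where the row before left it, along the tool's axes as they then stand; what a row does not reach is not made up. A row lasts 1/8 s, in which the tool goes at most 62.5 mm and 10.7 degrees, less where a joint would pass 70% of its speed; a pose out of reach is approached as far as the arm can. A call with a gripper value outside its range is refused whole. "claw" is the gripper command: -1 is fully open, 1 is shut, values between are in proportion, set as the call begins (left out, the last holds). The fingers move at their own pace and stop on an object; the grip force is fixed at half the most. Time passes only in rows, so rows that do not move let the fingers close. It gives the time, the measured TCP pose, the force and the opening at its end, in the units of the state.
- bot.get_obs(): the state, without advancing time (a new reading comes with each control period).
- bot.camera(name): name is "scene" or "top"; returns a dict with "image" (384x512x3 uint8, red, green, blue), "range_z" (384x512 float32, m along the optical axis (not along the pixel's ray), 0 where there is no reading), "fx", "fy", "cx", "cy" (pixels), "k1" (the pictures are not rectified: a ray, as slopes to the right and down, at radius r is drawn at 1 + k1 r^2 times it, then the intrinsics apply), "pose" (4x4, takes a point from camera to world coordinates). Camera axes: x right, y up, looking along -z (the intrinsics and any distortion apply to the point x, -y, -z); pixel columns grow to the right and rows downward; lengths in m; the calibration is good to about 2 mm. A picture is of the moment at which its call begins.
- bot.sign_off(): hands the job in, once; it reports no verdict.
The state is a dict: "clock": time; "joints": joint angles; "dq": joint speeds; "effort": joint torques, N m; "position": TCP position; "tcp_rot": TCP orientation; "wrist_force": force on the tool from outside, world axes, zero at the start; "moment": the same for the moment, N m; "width": finger opening in m.
Only numpy, scipy, OpenCV 4.12 (cv2) and the standard library are available. Lean on these libraries where they do the work, as an engineer would, in place of code of your own. Each camera call takes 0.05 s, during which the arm holds its last target.

TASK

Clamp the tube rack firmly on the small clamping stage: lift the release bar of the sliding jaw and hold it up while you slide the jaw until the rack is flat against the end stop and the jaw's sprung pad is pressed in nearly all the way; then let the bar drop, so that the jaw springs back into the nearest notch and still grips the rack. Go by the feel of the pad, as its setting differs; never force the jaw against its latch or crush the rack, and leave the other things alone.

Things in the scene. Friction and masses are not known exactly. Their poses are not given: they have to be found in the camera images.
- clamp_base: Fixed stage: aluminium plate 150 mm (x) by 355 mm (y, -190 to +165 mm), top 15 mm above the worktop. Origin on the worktop, on the centre line; +y is the way the jaw closes, z up. A strip of square teeth lies on it under the jaw: teeth 4 mm long, 8 mm high, gaps of 6 mm (a notch every 10 mm). Where the notches lie along y differs from start to start and is not measured.
- sliding_jaw: Flat carriage 100 mm wide, top 53 mm above the worktop; axes as the stage. Slides along +y, 118 mm (starts 0 to 12 mm on); friction 1.5 N, drag 4 N at 0.1 m/s; origin at the stage's when fully back. Sprung pad in front, 104 mm wide: face at y = -46 mm from the jaw's origin, give or take 12 mm (set by hand, not measured). It yields 16 mm: 2 N at first, 0.5 N more a mm, 10 N just before solid.
- bar_mid (a point): Middle of the release bar, a dark T-handle on the jaw: 62 mm long (x of the stage), 12 mm wide (y), 12 mm high, on a 9 mm round stem. It is at y = -146 mm from the jaw's origin, 81 mm above the worktop when fully down and 97 mm when fully up, 28 mm above the jaw's flat top when down; axes as the stage.
- release_bar: The same bar with its stem; origin and axes as the jaw's, but it rises 0 to 16 mm. It is pulled down with 6 to 7.5 N. Its foot is a 4 mm round-nosed pin: over the teeth when up more than 8 mm, fully down in a notch (2 mm of play) or parked behind the first tooth. Let go between notches it rides on a tooth and the pad pushes the jaw back, up to 11 mm, till it catches.
- tube_rack: White tube rack 92 mm (its x) by 182 mm (its y) by 27 mm high, about 150 g, lying loose on the stage between pad and end stop, its long side across the slide, somewhat askew. Origin at the centre of its underside, 15 mm above the worktop.
- end_stop: Fixed upright bracket across the stage, 150 mm wide, 34 mm high, with two thumb screws behind. Origin at the foot of the middle of the face that looks to the rack; its -y points to the rack. Its place along the stage differs from start to start.
- dropper: Dropper bottle 26 mm across, 66 mm high, standing behind the stage. Origin under its centre.
- small_vial: Capped vial 18 mm across, 46 mm high, standing in front of the stage. Origin under its centre.
- beaker: Clear beaker 56 mm across, 70 mm high, to the right. Origin under its centre.
- timer: White timer 64 x 62 x 19 mm, lying to the right. Origin under its centre.
- screw_cap: Screw cap 32 mm across, 13 mm high, lying to the right. Origin under its centre.

How it is judged:
By the outcome, as a careful person would: the job done as asked, in the order asked, and still so for the second after the job is handed in, with the robot touching nothing.
It also fails if it takes over 59 s, if anything falls off the work surface, if the arm or the gripper's body presses on something with over 40 N, if the wrist force passes 120 N, or if a joint passes its speed limit or range.

## Working session

There is one attempt and no reset: what is moved stays moved. The work goes in short steps, Python scripts to look and compute and a tool call to move; the robot and the scene stay as the last step left them, time stands still between calls to the robot, and variables do not carry over. Pictures are saved under pics/ and viewed, and the job is handed in when it is done.

Besides the shell and the picture viewer there is one more tool, called by a JSON object that holds its "name" and its "arguments", one argument or row to a line. apply_moves: Moves the arm, as the interface text tells. Its arguments: {"type":"object","properties":{"series":{"type":"array","items":{"type":"array","items":{"type":"array","items":{"type":"number"}}}},"claw":{"type":"number"}},"required":["series"]}

```bash
mkdir -p pics; ls; cat > h.py <<'E'
import numpy as np,cv2
from station import bot
def snap(name,f):
    c=bot.camera(name); np.savez(''+f+'.npz',**c)
    cv2.imwrite('pics/'+f+'.png',c['image'][:,:,::-1]); return c
def load(f): return dict(np.load(''+f+'.npz'))
def ray(c,u,v):
    p=np.array([[[float(u),float(v)]]]); K=np.array([[c['fx'],0,c['cx']],[0,c['fy'],c['cy']],[0,0,1]],float)
    q=cv2.undistortPoints(p,K,np.array([float(c['k1']),0,0,0]))[0,0]
    d=np.array([q[0],-q[1],-1.]); return c['pose'][:3,:3]@d, c['pose'][:3,3]
def atz(c,u,v,z):
    d,o=ray(c,u,v); return o+d*(z-o[2])/d[2]
def dep(c,u,v):
    d,o=ray(c,u,v); r=c['range_z'][int(round(v)),int(round(u))]; return o+d*r
def crop(c,f,u0,v0,u1,v1,s):
    im=c['image'][v0:v1,u0:u1,::-1]; cv2.imwrite('pics/'+f+'.png',cv2.resize(im,None,fx=s,fy=s,interpolation=cv2.INTER_CUBIC))
E
python3 - <<'E'
from h import *
o=bot.get_obs(); print(o)
for n in('scene','top'):
    c=snap(n,n+'0'); print(c['pose'],c['fx'],c['k1'])
E
```

```text
pics
{'clock': 0.0, 'joints': array([-1.27261941,  0.33283863, -0.06468414,  1.46097087,  0.0216311 ,
        1.34986542, -0.08848528]), 'dq': array([ 3.96703426e-04,  3.63067706e-04,  5.17631178e-04,  7.01007683e-05,
        1.76039983e-03, -1.46684442e-04, -4.40752517e-05]), 'effort': array([-8.23384113e-06, -6.25442576e+01,  4.92777850e-02, -3.91605377e+01,
        1.62252586e-02,  9.99654498e-03,  4.15585816e-05]), 'position': array([0.19697625, 0.59277798, 0.24752252]), 'tcp_rot': array([ 0.69852088, -0.11295933,  0.11287325, -0.69754455]), 'wrist_force': array([-0.04843643,  0.78234794,  0.46034479]), 'moment': array([-0.00176514,  0.00771664, -0.00329157]), 'width': 0.08510878015577018}
[[ 0.91722989  0.25285862 -0.30781788  0.1682747 ]
 [-0.39809502  0.60991686 -0.68521659 -0.84186011]
 [ 0.01448039  0.7510419   0.66009573  0.8262821 ]
 [ 0.          0.          0.          1.        ]] 435.2766841032281 -0.15363256074720744
[[-0.11626188  0.97301034 -0.19933404  0.25449399]
 [-0.99320792 -0.11482567  0.01879082 -0.05838107]
 [-0.004605    0.2001648   0.97975142  1.2905066 ]
 [ 0.          0.          0.          1.        ]] 375.841834245888 -0.10812238605752147
```

View pics/scene0.png

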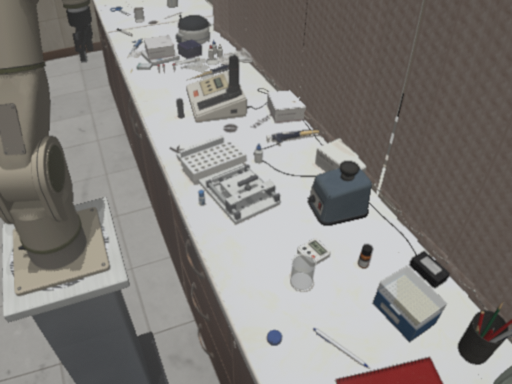

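View pics/top0.png

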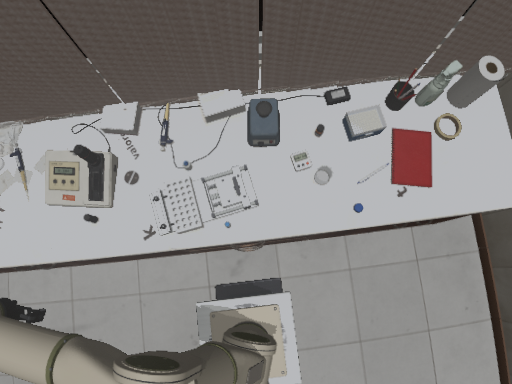

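```bash
python3 - <<'E'
from h import *
c=load('scene0'); crop(c,'sc1',165,130,295,225,6)
c=load('top0'); crop(c,'tc1',140,150,270,245,6)
E
```

```text
(no output)
```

View pics/sc1.png

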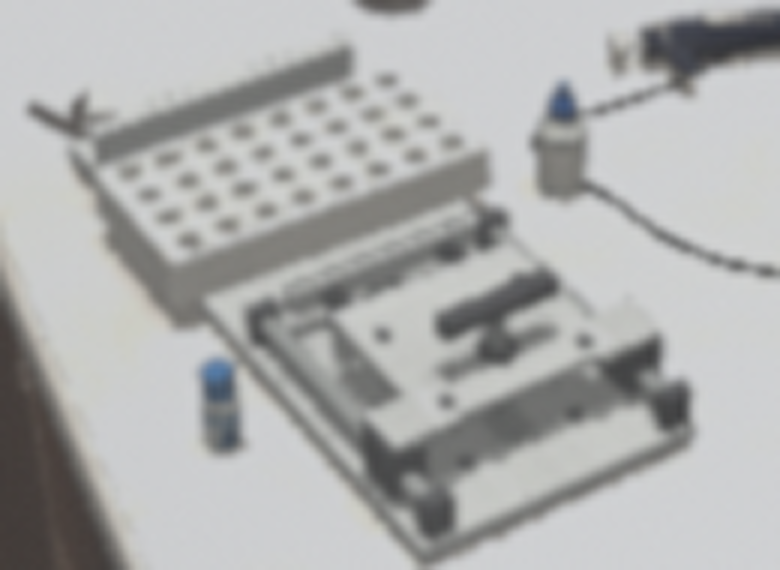

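View pics/tc1.png

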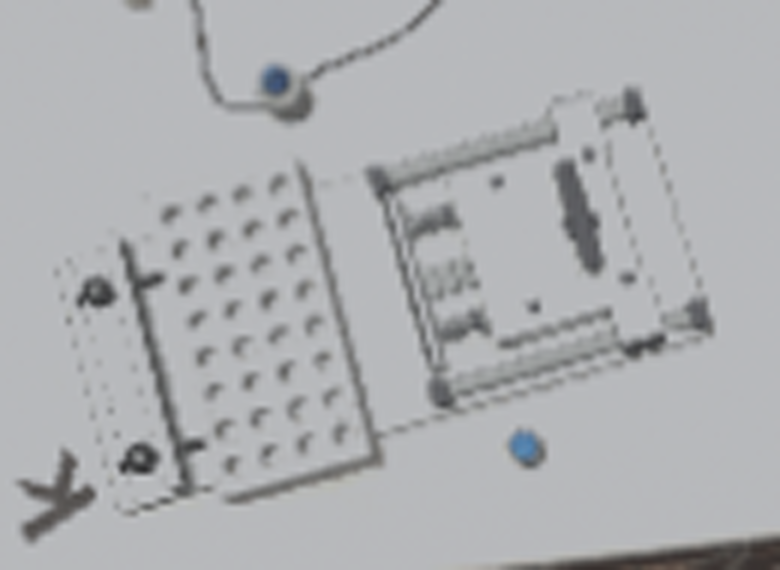

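```bash
python3 - <<'E'
from h import *
t=load('top0'); s=load('scene0')
T=lambda x,y,z:atz(t,140+(x-2.5)/6,150+(y-2.5)/6,z)
S=lambda x,y,z:atz(s,165+(x-2.5)/6,130+(y-2.5)/6,z)
np.set_printoptions(precision=4,suppress=True)
print('bar top',T(566,163,.087),T(596,270,.087),'mid',T(580,217,.087))
print('bar scene',S(440,320,.087),S(553,275,.087))
a=T(640,117,.015);b=T(712,333,.015);c=T(380,437,.015)
print('corners',a,b,c, 'scene',S(425,553,.015),S(692,432,.015),S(205,300,.015))
for p,q in((a,b),(b,c)): d=q-p;print(np.degrees(np.arctan2(d[1],d[0])),np.linalg.norm(d))
p,q,r=S(425,553,.015),S(692,432,.015),S(205,300,.015)
for p,q in((p,q),(p,r)): d=q-p;print('s',np.degrees(np.arctan2(d[1],d[0])),np.linalg.norm(d))
print('rack edge',T(302,165,.042),T(378,458,.042)); print('stop',T(123,240,.049),T(187,490,.049))
print('pad top',T(378,190,.05),T(437,385,.05))
print('depth bar',dep(t,236.5,186),dep(s,247.5,181))
E
```

```text
bar top [ 0.541  -0.0178  0.087 ] [ 0.4798 -0.0277  0.087 ] mid [ 0.51   -0.0223  0.087 ]
bar scene [ 0.4845 -0.0288  0.087 ] [ 0.5426 -0.0192  0.087 ]
corners [ 0.5804 -0.0612  0.015 ] [ 0.4491 -0.0878  0.015 ] [0.4117 0.1066 0.015 ] scene [ 0.451  -0.0927  0.015 ] [ 0.5925 -0.0675  0.015 ] [0.4156 0.108  0.015 ]
-168.52743807804916 0.13399888944903424
100.89486266227664 0.1980272223633971
s 10.12110953134968 0.14373329287610592
s 100.00303863074187 0.20380961475668638
rack edge [0.5683 0.1336 0.042 ] [0.3968 0.1053 0.042 ]
stop [0.5352 0.2375 0.049 ] [0.3903 0.2116 0.049 ]
pad top [0.5467 0.0906 0.05  ] [0.4325 0.0679 0.05  ]
depth bar [ 0.5088 -0.023   0.0882] [ 0.5137 -0.0242  0.0806]
```

```bash
cat >> h.py <<'E'
from scipy.spatial.transform import Rotation as R
np.set_printoptions(precision=4,suppress=True)
YAW=np.radians(10.1)
ex=np.array([np.cos(YAW),np.sin(YAW),0]); ey=np.array([-np.sin(YAW),np.cos(YAW),0])
def goal(sgn):
    z=sgn*ey; y=np.array([0,0,-1.]); x=np.cross(y,z); return R.from_matrix(np.c_[x,y,z])
def state():
    o=bot.get_obs(); q=R.from_quat(o['tcp_rot']); return o,q
def plan(target,sgn):
    o,q=state(); g=goal(sgn); rv=(q.inv()*g).as_rotvec(); d=np.array(target)-o['position']
    print('t',o['clock'],'pos',o['position'],'shift tool cm',q.inv().apply(d)*100,'after turn',g.inv().apply(d)*100,'rotvec',rv,np.degrees(np.linalg.norm(rv)))
    f=o['wrist_force']; print('F stage xyz',f@ex,f@ey,f[2],'w',o['width'],'tool z',q.as_matrix()[:,2])
E
python3 - <<'E'
from h import *
for s in(1,-1): plan([.511,-.0232,.17],s)
print(state()[1].as_matrix())
E
```

```text
t 0.1 pos [0.197  0.5928 0.2476] shift tool cm [ 49.2237   7.8233 -48.549 ] after turn [ 20.1126   7.7608 -66.1547] rotvec [ 0.0012 -0.4971 -0.0003] 28.479440411890536
F stage xyz 1.4189664295547575 0.5046413801254851 0.22943790807331682 w 0.08538113062774749 tool z [ 0.3153  0.949  -0.0012]
t 0.1 pos [0.197  0.5928 0.2476] shift tool cm [ 49.2237   7.8233 -48.549 ] after turn [-20.1126   7.7608  66.1547] rotvec [0.0004 2.6445 0.0017] 151.5206521274827
F stage xyz 1.4189664295547575 0.5046413801254851 0.22943790807331682 w 0.08538113062774749 tool z [ 0.3153  0.949  -0.0012]
[[ 0.949  -0.0003  0.3153]
 [-0.3153 -0.0012  0.949 ]
 [ 0.     -1.     -0.0012]]
```

{"name": "apply_moves", "arguments": {
  "series": [
    [[0,0,0,0,-0.166,0],[0,0,0,0,-0.166,0],[0,0,0,0,-0.165,0],[1.2,0,-4.0,0,0,0],[1.2,0,-4.0,0,0,0],[1.2,0,-4.0,0,0,0],[1.2,0,-4.0,0,0,0],[1.2,0,-4.0,0,0,0],[1.2,0,-4.0,0,0,0],[1.2,0,-4.0,0,0,0],[1.2,0,-4.0,0,0,0],[1.2,0,-4.0,0,0,0],[1.2,0,-4.0,0,0,0],[1.2,0,-4.0,0,0,0],[1.2,0,-4.0,0,0,0],[1.2,0,-4.0,0,0,0],[1.2,0,-4.0,0,0,0],[1.2,0,-4.0,0,0,0],[1.2,0,-4.0,0,0,0],[0,0,0,0,0,0]]
  ]
}}

```text
clock: 2.6
position: [0.4988, -0.0065, 0.248]
tcp_rot: [0.705, 0.06, -0.061, -0.704]
wrist_force: [-0.2, 0.7, 0.1]
width: 0.0856
```

```bash
python3 - <<'E'
from h import *
plan([.511,-.0232,.13],1)
s=snap('scene','s1');crop(s,'s1c',165,130,295,225,6)
s=snap('top','t1');crop(s,'t1c',180,150,270,245,6)
E
```

```text
t 2.6 pos [ 0.4988 -0.0065  0.248 ] shift tool cm [ 0.9263 11.8057 -1.8384] after turn [ 0.9116 11.8042 -1.8557] rotvec [ 0.0011 -0.0052 -0.0004] 0.30516267362147803
F stage xyz -0.05047148950589388 0.7311806031108153 0.07922085919446878 w 0.08561450770818949 tool z [-0.1702  0.9854 -0.0011]
```

View pics/s1c.png

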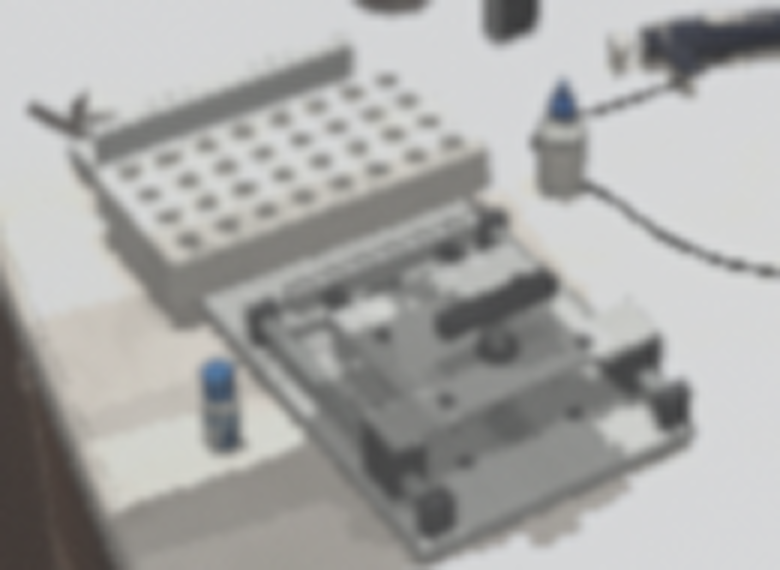

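{"name": "apply_moves", "arguments": {
  "series": [
    [[0.3,2.5,-0.62,0,-0.005,0],[0.3,3,-0.62,0,0,0],[0.3,3,-0.62,0,0,0],[0,3,0,0,0,0],[0,1.5,0,0,0,0],[0,1,0,0,0,0],[0,0,0,0,0,0]]
  ],
  "claw": -0.2
}}

```text
clock: 3.58
position: [0.5104, -0.0196, 0.1083]
tcp_rot: [-0.704, -0.064, 0.064, 0.704]
wrist_force: [-0.9, 0.0, 1.1]
width: 0.051
```

```bash
python3 - <<'E'
from h import *
plan([.511,-.0232,.079],1)
s=snap('scene','s2');crop(s,'s2c',165,110,295,205,6)
s=snap('top','t2');crop(s,'t2c',180,150,270,245,6)
E
```

```text
t 3.575 pos [ 0.5104 -0.0196  0.1083] shift tool cm [-0.009   2.9323 -0.3635] after turn [-0.0076  2.9324 -0.363 ] rotvec [-0.0002  0.0055 -0.0002] 0.3148354389760083
F stage xyz -0.8396153819768075 0.16472747993235612 1.0505751383727069 w 0.05100048061498467 tool z [-0.1808  0.9835  0.0002]
```

View pics/s2c.png

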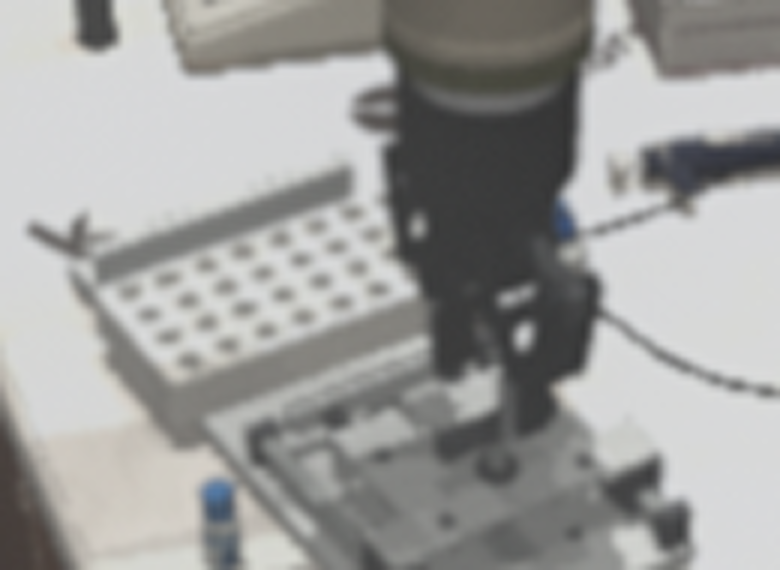

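View pics/t2c.png

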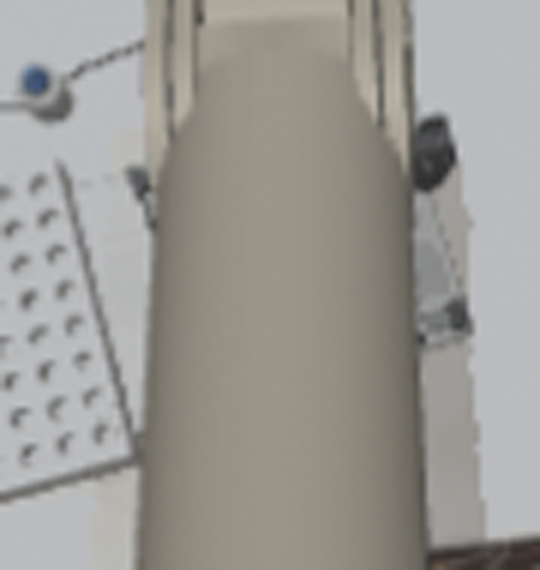

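{"name": "apply_moves", "arguments": {
  "series": [
    [[0,0.8,-0.36,0,0.005,0],[0,0.8,0,0,0,0],[0,0.8,0,0,0,0],[0,0.5,0,0,0,0],[0,0,0,0,0,0],[0,0,0,0,0,0]]
  ],
  "claw": -0.2
}}

```text
clock: 4.42
position: [0.5112, -0.0235, 0.0794]
tcp_rot: [-0.704, -0.062, 0.062, 0.704]
wrist_force: [-0.2, 0.6, 0.1]
width: 0.0514
```

```bash
python3 - <<'E'
from h import *
plan([.511,-.0232,.079],1)
s=snap('scene','s3');crop(s,'s3c',205,150,285,210,9)
E
```

```text
t 4.425 pos [ 0.5112 -0.0235  0.0794] shift tool cm [-0.0177  0.0423  0.0361] after turn [-0.0177  0.0423  0.0361] rotvec [-0.     -0.0001  0.0002] 0.015043033312456398
F stage xyz -0.06101443295666471 0.6187484366257714 0.07612131917883166 w 0.051416354886484814 tool z [-0.1753  0.9845  0.    ]
```

View pics/s3c.png

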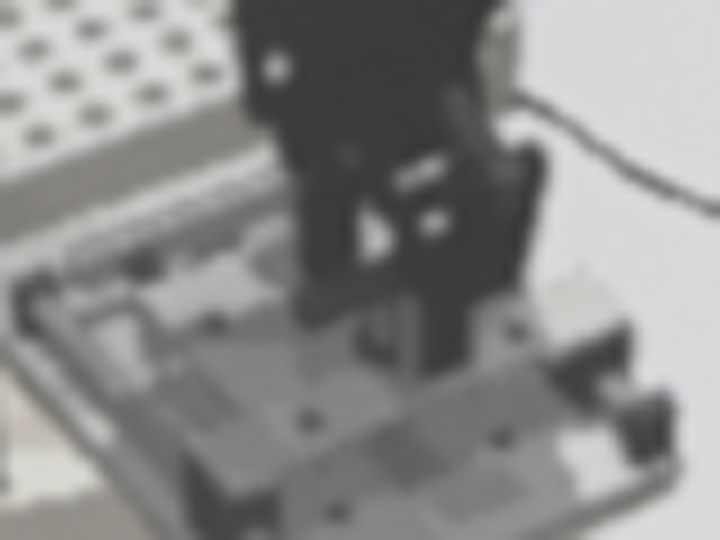

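{"name": "apply_moves", "arguments": {
  "series": [
    [[0,0,0,0,0,0],[0,0,0,0,0,0],[0,0,0,0,0,0],[0,0,0,0,0,0]]
  ],
  "claw": 0.6
}}

```text
clock: 4.97
position: [0.5112, -0.0235, 0.0793]
tcp_rot: [-0.704, -0.062, 0.062, 0.704]
wrist_force: [0.8, -0.4, -0.2]
width: 0.0168
```

```bash
python3 - <<'E'
from h import *
plan([.511,-.0232,.079],1)
s=snap('scene','s4');crop(s,'s4c',215,150,275,195,12)
E
```

```text
t 4.975 pos [ 0.5112 -0.0235  0.0793] shift tool cm [-0.0102  0.0332  0.0325] after turn [-0.0102  0.0332  0.0325] rotvec [-0.0001 -0.0001  0.0002] 0.012071368274112303
F stage xyz 0.7128186610647391 -0.5286846098702817 -0.18241636506413292 w 0.01676317769834702 tool z [-0.1753  0.9845  0.0001]
```

View pics/s4c.png

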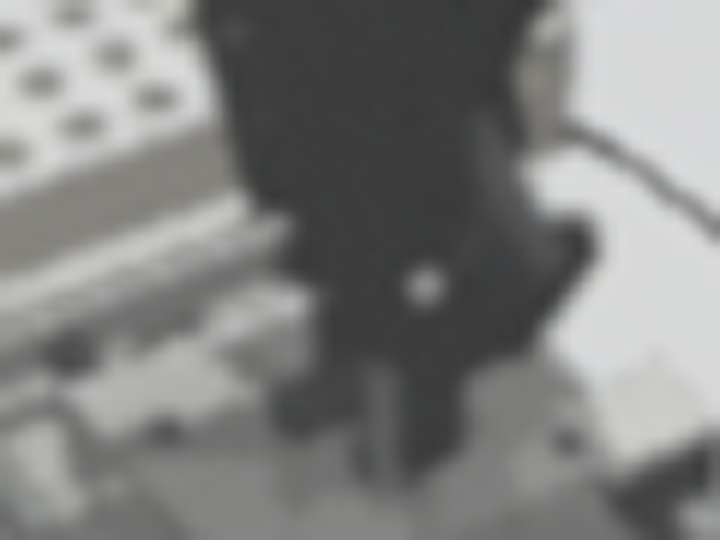

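{"name": "apply_moves", "arguments": {
  "series": [
    [[0,0,0,0,0,0],[0,0,0,0,0,0]]
  ],
  "claw": 0.66
}}

```text
clock: 5.28
position: [0.5111, -0.0235, 0.0793]
tcp_rot: [-0.704, -0.062, 0.062, 0.704]
wrist_force: [0.8, 0.5, 0.2]
width: 0.0145
```

```bash
python3 - <<'E'
from h import *
plan([.511,-.0232,.079],1)
E
```

```text
t 5.275 pos [ 0.5111 -0.0235  0.0793] shift tool cm [-0.0084  0.0308  0.0338] after turn [-0.0084  0.0308  0.0338] rotvec [-0.0001 -0.      0.0001] 0.007584294806532937
F stage xyz 0.8760478215582588 0.3026419529931778 0.16469194913151247 w 0.014534030795388895 tool z [-0.1753  0.9845  0.0001]
```

Still no side load; within about 1 mm. Close to grip.

{"name": "apply_moves", "arguments": {
  "series": [
    [[0,0,0,0,0,0],[0,0,0,0,0,0],[0,0,0,0,0,0]]
  ],
  "claw": 1
}}

```text
clock: 5.65
position: [0.5111, -0.0234, 0.0794]
tcp_rot: [-0.704, -0.062, 0.062, 0.704]
wrist_force: [-1.4, 0.5, 2.6]
width: 0.0108
```

```bash
python3 - <<'E'
from h import *
plan([.511,-.0232,.079],1)
E
```

```text
t 5.65 pos [ 0.5111 -0.0234  0.0794] shift tool cm [-0.0064  0.0366  0.0225] after turn [-0.0064  0.0366  0.0225] rotvec [-0.0002  0.0001  0.    ] 0.014219108205634308
F stage xyz -1.2783089570787736 0.7747094101898039 2.622792817683789 w 0.010825058816652071 tool z [-0.1755  0.9845  0.0002]
```

{"name": "apply_moves", "arguments": {
  "series": [
    [[0,-0.3,0,0,0,0],[0,-0.3,0,0,0,0],[0,-0.3,0,0,0,0],[0,-0.3,0,0,0,0],[0,-0.1,0,0,0,0],[0,0,0,0,0,0],[0,0,0,0,0,0]]
  ]
}}

```text
clock: 6.52
position: [0.511, -0.0235, 0.0922]
tcp_rot: [-0.704, -0.062, 0.062, 0.704]
wrist_force: [1.1, 1.7, -7.3]
width: 0.0104
```

```bash
python3 - <<'E'
from h import *
plan([.511,-.0232,.079],1)
s=snap('scene','s5');crop(s,'s5c',205,140,285,200,9)
E
```

```text
t 6.525 pos [ 0.511  -0.0235  0.0922] shift tool cm [0.0033 1.3187 0.0316] after turn [0.0031 1.3187 0.0318] rotvec [-0.0001 -0.0001 -0.0002] 0.010964732714221773
F stage xyz 1.3549925229345303 1.4583159340257468 -7.250519917359306 w 0.01043569425761062 tool z [-0.1753  0.9845  0.0001]
```

View pics/s5c.png

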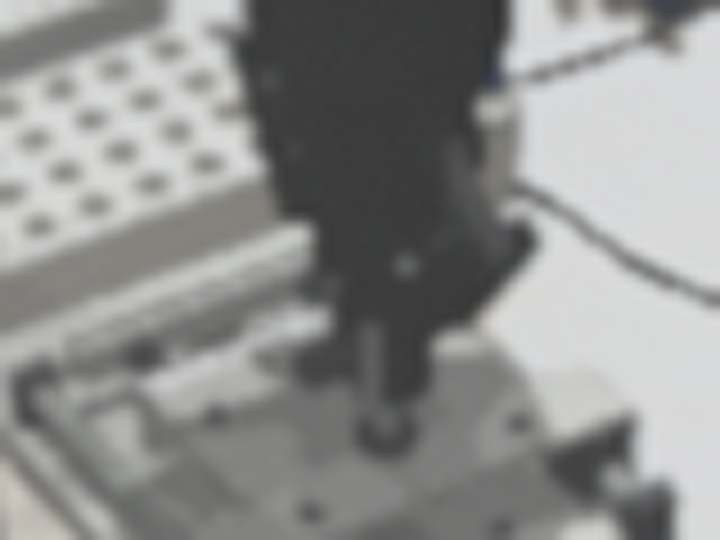

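{"name": "apply_moves", "arguments": {
  "series": [
    [[0,0,0.2,0,0,0],[0,0,0.4,0,0,0],[0,0,0.4,0,0,0],[0,0,0.4,0,0,0],[0,0,0.4,0,0,0],[0,0,0.4,0,0,0],[0,0,0.4,0,0,0]]
  ]
}}

```text
clock: 7.45
position: [0.5063, 0.0023, 0.0922]
tcp_rot: [-0.704, -0.062, 0.062, 0.704]
wrist_force: [1.3, -2.7, -7.1]
width: 0.0109
```

```bash
python3 - <<'E'
from h import *
plan([.511,-.0232,.092],1)
s=snap('scene','s6');crop(s,'s6c',165,110,295,205,6)
E
```

```text
t 7.45 pos [0.5063 0.0023 0.0922] shift tool cm [ 0.0136  0.0185 -2.5961] after turn [ 0.0136  0.0187 -2.5961] rotvec [-0.0001 -0.     -0.0004] 0.023291623413723202
F stage xyz 0.8411604648720625 -2.8553194041578376 -7.100078001383027 w 0.010871753329250099 tool z [-0.1754  0.9845  0.0001]
```

View pics/s6c.png

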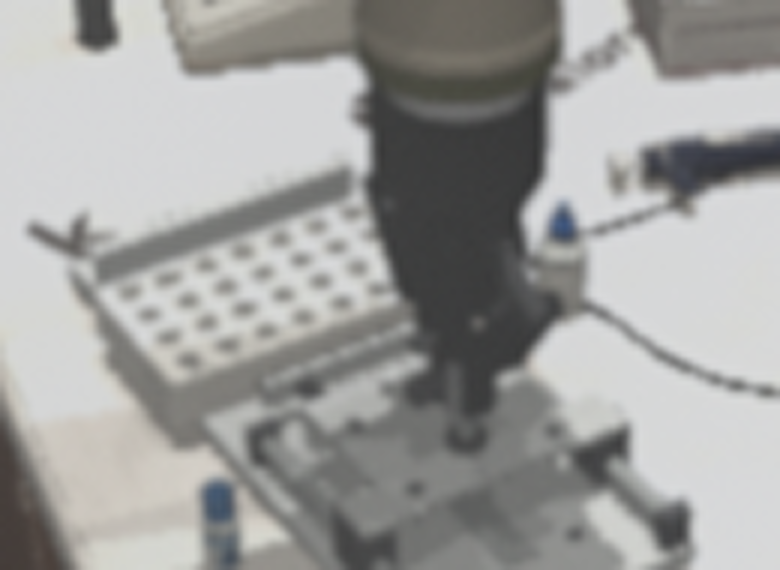

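{"name": "apply_moves", "arguments": {
  "series": [
    [[0,0,0.3,0,0,0],[0,0,0.3,0,0,0],[0,0,0.3,0,0,0],[0,0,0.3,0,0,0],[0,0,0.3,0,0,0]]
  ]
}}

```text
clock: 8.12
position: [0.5037, 0.017, 0.0922]
tcp_rot: [-0.704, -0.062, 0.062, 0.704]
wrist_force: [-0.3, -3.0, -8.1]
width: 0.0108
```

```bash
python3 - <<'E'
from h import *
plan([.511,-.0232,.092],1)
s=snap('scene','s7');crop(s,'s7c',165,110,295,205,6)
E
```

```text
t 8.125 pos [0.5037 0.017  0.0922] shift tool cm [ 0.0165  0.0199 -4.0828] after turn [ 0.0161  0.0201 -4.0828] rotvec [-0.0001 -0.0001 -0.0004] 0.025037529234974862
F stage xyz -0.7807866311799981 -2.940301854580088 -8.073072131073289 w 0.010834018508218487 tool z [-0.1753  0.9845  0.0001]
```

View pics/s7c.png

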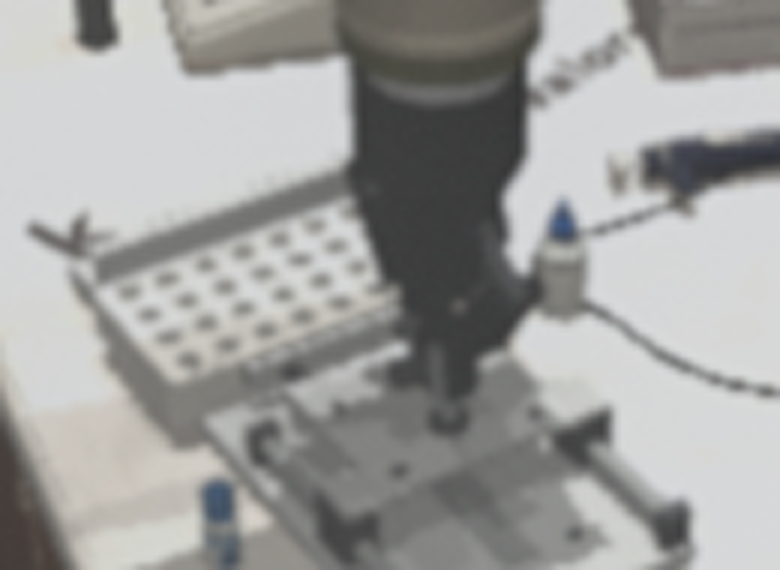

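Nearly at the rack. Continue slower.

{"name": "apply_moves", "arguments": {
  "series": [
    [[0,0,0.2,0,0,0],[0,0,0.2,0,0,0],[0,0,0.2,0,0,0],[0,0,0.2,0,0,0]]
  ]
}}

```text
clock: 8.68
position: [0.5023, 0.0247, 0.0922]
tcp_rot: [0.704, 0.062, -0.062, -0.704]
wrist_force: [-1.5, -4.0, -7.7]
width: 0.0108
```

```bash
python3 - <<'E'
from h import *
plan([.511,-.0232,.092],1)
s=snap('scene','s8');crop(s,'s8c',165,110,295,205,6)
E
```

```text
t 8.675 pos [0.5023 0.0247 0.0922] shift tool cm [ 0.0193  0.0182 -4.87  ] after turn [ 0.0183  0.0183 -4.87  ] rotvec [-0.     -0.0002 -0.0005] 0.02994863842776209
F stage xyz -2.189416748390907 -3.6362284059240526 -7.66228722875688 w 0.010756888479781023 tool z [-0.1752  0.9845  0.    ]
```

View pics/s8c.png

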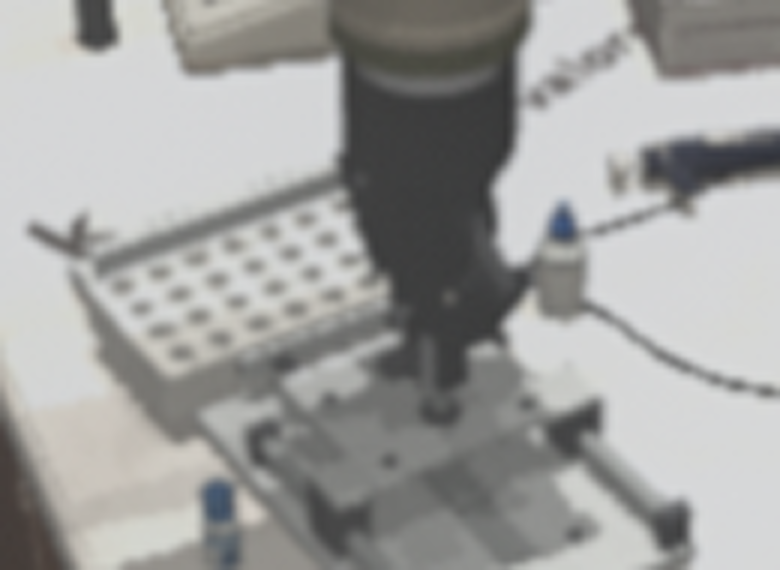

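{"name": "apply_moves", "arguments": {
  "series": [
    [[0,0,0.2,0,0,0],[0,0,0.2,0,0,0],[0,0,0.2,0,0,0]]
  ]
}}

```text
clock: 9.1
position: [0.5012, 0.0307, 0.0922]
tcp_rot: [-0.704, -0.062, 0.062, 0.704]
wrist_force: [-3.4, -3.3, -6.7]
width: 0.0107
```

```bash
python3 - <<'E'
from h import *
plan([.511,-.0232,.092],1)
s=snap('scene','s9');crop(s,'s9c',165,110,295,205,6)
plan([.511,-.0232,.092],1)
E
```

```text
t 9.1 pos [0.5012 0.0307 0.0922] shift tool cm [ 0.0163  0.0193 -5.4781] after turn [ 0.0156  0.0199 -5.4781] rotvec [-0.0001 -0.0001 -0.0004] 0.026140728830479295
F stage xyz -3.9473680140756766 -2.694197430534033 -6.690919151912436 w 0.010695090261979507 tool z [-0.1752  0.9845  0.0001]
t 9.15 pos [0.5012 0.031  0.0922] shift tool cm [ 0.0162  0.0148 -5.5121] after turn [ 0.0172  0.0162 -5.5121] rotvec [-0.0003  0.0002 -0.0005] 0.03624115484642593
F stage xyz -3.54311100465523 -1.7037573292071393 -7.126493382263353 w 0.010314207885561396 tool z [-0.1756  0.9845  0.0003]
```

View pics/s9c.png

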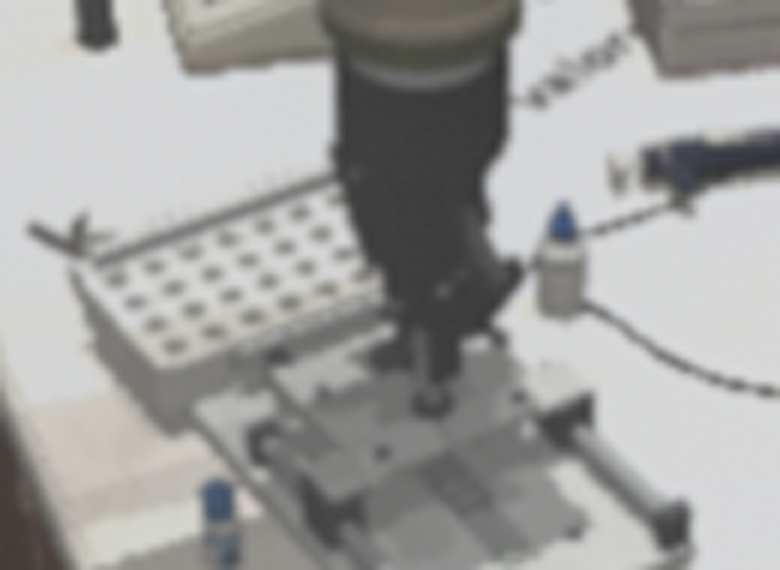

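{"name": "apply_moves", "arguments": {
  "series": [
    [[-0.04,0,0.2,0,0,0],[-0.02,0,0.2,0,0,0]]
  ]
}}

```text
clock: 9.4
position: [0.5005, 0.0346, 0.0924]
tcp_rot: [-0.704, -0.062, 0.062, 0.704]
wrist_force: [0.2, -4.2, -7.3]
width: 0.011
```

```bash
python3 - <<'E'
from h import *
plan([.511,-.0232,.092],1)
s=snap('scene','s10');crop(s,'s10c',165,110,295,205,6)
plan([.511,-.0232,.092],1)
E
```

```text
t 9.4 pos [0.5005 0.0346 0.0924] shift tool cm [ 0.0233  0.0449 -5.8723] after turn [ 0.0226  0.0447 -5.8723] rotvec [ 0.     -0.0001  0.0008] 0.04511188568031771
F stage xyz -0.5452638036038906 -4.1827136935567095 -7.294067851126879 w 0.010953188606699478 tool z [-0.1753  0.9845 -0.    ]
t 9.45 pos [0.5004 0.0348 0.0924] shift tool cm [ 0.0236  0.0446 -5.8962] after turn [ 0.0243  0.0448 -5.8962] rotvec [-0.      0.0001  0.0007] 0.04241967462413131
F stage xyz -2.096678083888739 -2.9399401434274584 -7.228321121768841 w 0.010798119281588796 tool z [-0.1755  0.9845  0.    ]
```

View pics/s10c.png

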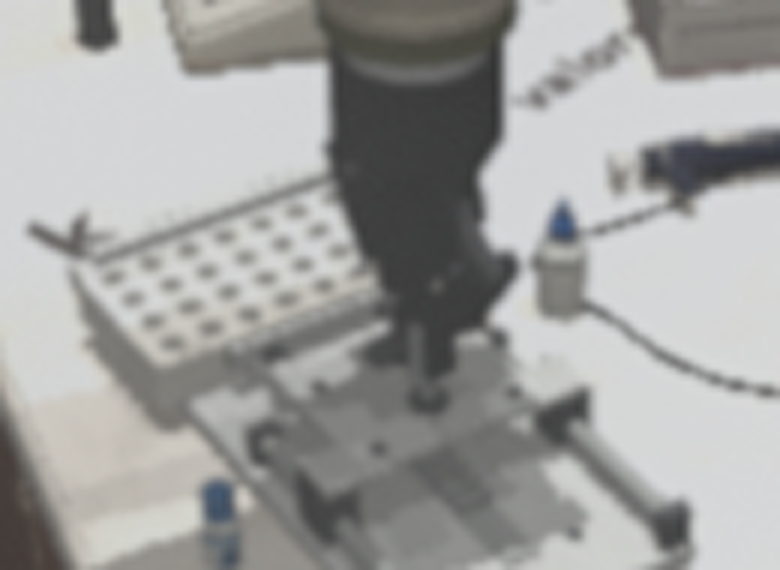

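{"name": "apply_moves", "arguments": {
  "series": [
    [[-0.03,0,0.2,0,0,0],[-0.02,0,0.2,0,0,0]]
  ]
}}

```text
clock: 9.7
position: [0.4998, 0.038, 0.0926]
tcp_rot: [0.705, 0.063, -0.061, -0.704]
wrist_force: [2.0, -6.2, -7.4]
width: 0.0104
```

```bash
python3 - <<'E'
from h import *
plan([.511,-.0232,.092],1)
s=snap('scene','s11');crop(s,'s11c',165,110,295,205,6)
plan([.511,-.0232,.092],1)
E
```

```text
t 9.7 pos [0.4998 0.038  0.0926] shift tool cm [ 0.0357  0.0681 -6.2255] after turn [ 0.0328  0.0648 -6.2256] rotvec [ 0.0005 -0.0005  0.0017] 0.10667451388658755
F stage xyz 0.8613110886241768 -6.431182306318582 -7.410470150477828 w 0.010431052342064843 tool z [-0.1749  0.9846 -0.0005]
t 9.75 pos [0.4997 0.0383 0.0927] shift tool cm [ 0.0333  0.068  -6.2542] after turn [ 0.0322  0.0654 -6.2542] rotvec [ 0.0004 -0.0002  0.0017] 0.10301624466021289
F stage xyz 0.172648913194698 -5.957367778100074 -7.531635551853359 w 0.010544226061696969 tool z [-0.1752  0.9845 -0.0004]
```

View pics/s11c.png

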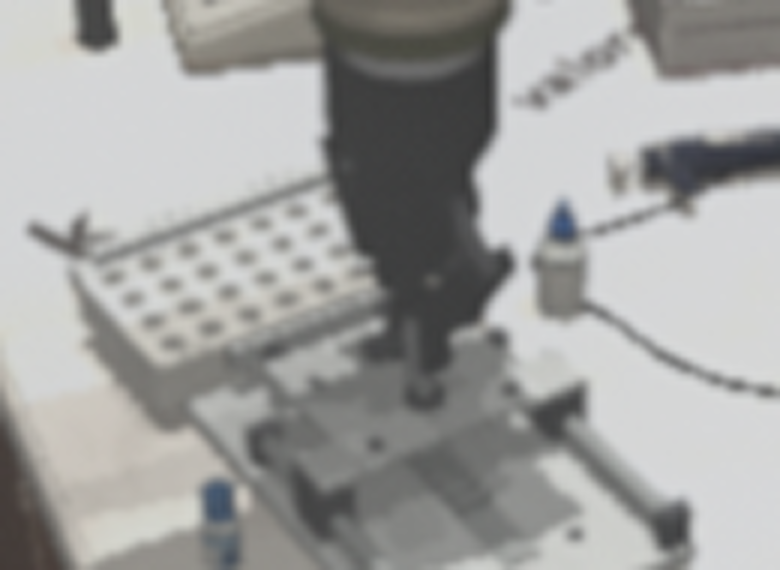

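{"name": "apply_moves", "arguments": {
  "series": [
    [[-0.01,0,0.2,0,0,0],[-0.01,0,0.2,0,0,0]]
  ]
}}

```text
clock: 10.0
position: [0.4991, 0.0415, 0.0927]
tcp_rot: [0.705, 0.063, -0.061, -0.704]
wrist_force: [2.7, -7.1, -6.6]
width: 0.0113
```

```bash
python3 - <<'E'
from h import *
plan([.511,-.0232,.092],1)
E
```

```text
t 10.0 pos [0.4991 0.0415 0.0927] shift tool cm [ 0.0432  0.0801 -6.581 ] after turn [ 0.0378  0.0736 -6.5811] rotvec [ 0.001  -0.0008  0.0021] 0.14263265092381505
F stage xyz 1.414097302749772 -7.459940890036741 -6.599235385212618 w 0.011333379274579369 tool z [-0.1745  0.9846 -0.001 ]
```

{"name": "apply_moves", "arguments": {
  "series": [
    [[-0.01,0,0.2,0,0,0]]
  ]
}}

```text
clock: 10.12
position: [0.4988, 0.0432, 0.0928]
tcp_rot: [0.705, 0.063, -0.061, -0.704]
wrist_force: [2.7, -8.8, -7.0]
width: 0.0106
```

```bash
python3 - <<'E'
from h import *
plan([.511,-.0232,.092],1)
E
```

```text
t 10.125 pos [0.4988 0.0432 0.0928] shift tool cm [ 0.0472  0.0855 -6.7548] after turn [ 0.0405  0.0767 -6.7549] rotvec [ 0.0013 -0.001   0.0023] 0.16094873773385984
F stage xyz 1.0737870387632866 -9.158963769087977 -7.0025548609227934 w 0.010637062090800809 tool z [-0.1744  0.9847 -0.0013]
```

{"name": "apply_moves", "arguments": {
  "series": [
    [[0,0,0.15,0,0,0],[0,0,0.1,0,0,0]]
  ]
}}

```text
clock: 10.38
position: [0.4983, 0.0455, 0.0928]
tcp_rot: [0.705, 0.063, -0.061, -0.704]
wrist_force: [3.2, -9.0, -7.7]
width: 0.011
```

```bash
python3 - <<'E'
from h import *
plan([.511,-.0232,.092],1)
E
```

```text
t 10.375 pos [0.4983 0.0455 0.0928] shift tool cm [ 0.0487  0.0887 -6.9857] after turn [ 0.0411  0.0784 -6.9858] rotvec [ 0.0015 -0.0011  0.0023] 0.1698037627935671
F stage xyz 1.569142296981418 -9.445630958010224 -7.661696198493479 w 0.011036346250159106 tool z [-0.1743  0.9847 -0.0015]
```

{"name": "apply_moves", "arguments": {
  "series": [
    [[0,0,0.1,0,0,0]]
  ]
}}

```text
clock: 10.5
position: [0.4982, 0.0463, 0.0928]
tcp_rot: [0.705, 0.063, -0.061, -0.704]
wrist_force: [2.1, -9.5, -6.7]
width: 0.0106
```

```bash
python3 - <<'E'
from h import *
plan([.511,-.0232,.092],1)
E
```

```text
t 10.5 pos [0.4982 0.0463 0.0928] shift tool cm [ 0.0507  0.0895 -7.0677] after turn [ 0.0417  0.0778 -7.0679] rotvec [ 0.0016 -0.0013  0.0023] 0.17784448534177205
F stage xyz 0.4208426383192274 -9.712671776020887 -6.715938621348005 w 0.010626186167864867 tool z [-0.1741  0.9847 -0.0016]
```

{"name": "apply_moves", "arguments": {
  "series": [
    [[0,0,0.1,0,0,0]]
  ]
}}

```text
clock: 10.62
position: [0.498, 0.0472, 0.0928]
tcp_rot: [0.705, 0.063, -0.061, -0.704]
wrist_force: [3.3, -10.1, -7.1]
width: 0.0108
```

```bash
python3 - <<'E'
from h import *
plan([.511,-.0232,.092],1)
s=snap('scene','s12');crop(s,'s12c',165,110,295,205,6)
plan([.511,-.0232,.092],1)
E
```

```text
t 10.625 pos [0.498  0.0472 0.0928] shift tool cm [ 0.0524  0.0904 -7.1568] after turn [ 0.0425  0.0779 -7.157 ] rotvec [ 0.0017 -0.0014  0.0023] 0.18475316739619943
F stage xyz 1.5290154629078272 -10.49943140935568 -7.125050858030395 w 0.010815948711620922 tool z [-0.174   0.9847 -0.0017]
t 10.675 pos [0.498  0.0473 0.0928] shift tool cm [ 0.0525  0.0901 -7.1672] after turn [ 0.043   0.0779 -7.1674] rotvec [ 0.0017 -0.0014  0.0023] 0.18036186208793922
F stage xyz 2.0068315438675395 -9.810493090669876 -6.768511871128482 w 0.011029181707113587 tool z [-0.174   0.9847 -0.0017]
```

View pics/s12c.png

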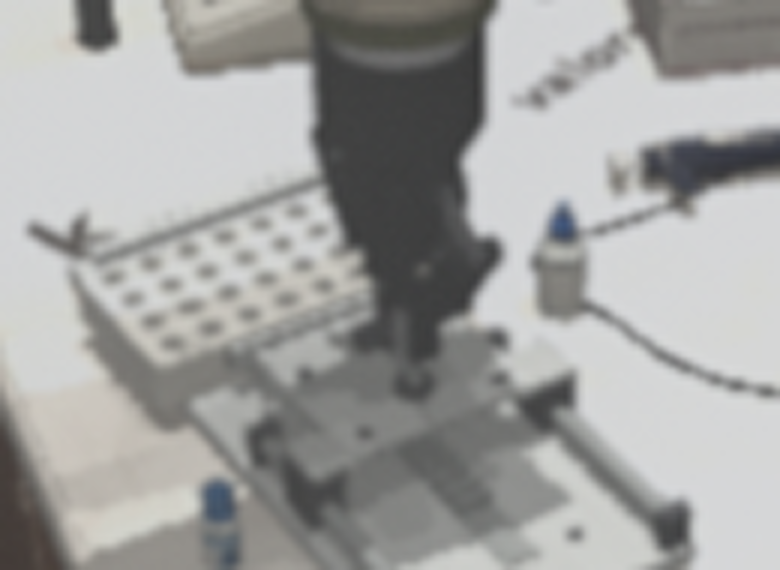

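{"name": "apply_moves", "arguments": {
  "series": [
    [[0,0,0.07,0,0,0],[0,0,0.05,0,0,0]]
  ]
}}

```text
clock: 10.92
position: [0.4978, 0.0482, 0.0928]
tcp_rot: [0.705, 0.063, -0.061, -0.704]
wrist_force: [3.6, -10.8, -7.1]
width: 0.0106
```

```bash
python3 - <<'E'
from h import *
plan([.511,-.0232,.092],1)
E
```

```text
t 10.925 pos [0.4978 0.0482 0.0928] shift tool cm [ 0.0538  0.0919 -7.258 ] after turn [ 0.043   0.0781 -7.2583] rotvec [ 0.0019 -0.0015  0.0023] 0.19168328784307884
F stage xyz 1.648442316108068 -11.266972503988647 -7.129343228651581 w 0.010576367714451595 tool z [-0.1739  0.9848 -0.0019]
```

{"name": "apply_moves", "arguments": {
  "series": [
    [[0,0,0.05,0,0,0]]
  ]
}}

```text
clock: 11.05
position: [0.4978, 0.0486, 0.0928]
tcp_rot: [0.705, 0.063, -0.061, -0.704]
wrist_force: [2.9, -11.4, -6.9]
width: 0.0108
```

```bash
python3 - <<'E'
from h import *
plan([.511,-.0232,.092],1)
E
```

```text
t 11.05 pos [0.4978 0.0486 0.0928] shift tool cm [ 0.0536  0.0916 -7.3036] after turn [ 0.0422  0.0773 -7.3038] rotvec [ 0.0019 -0.0016  0.0023] 0.19535690313298648
F stage xyz 0.8768918846337843 -11.696945166064486 -6.9046946284272614 w 0.01076186042996365 tool z [-0.1738  0.9848 -0.0019]
```

{"name": "apply_moves", "arguments": {
  "series": [
    [[0,0.2,0,0,0,0],[0,0.2,0,0,0,0],[0,0,0,0,0,0]]
  ]
}}

```text
clock: 11.42
position: [0.4978, 0.0487, 0.0887]
tcp_rot: [0.705, 0.063, -0.061, -0.704]
wrist_force: [3.1, -10.7, -6.9]
width: 0.011
```

```bash
python3 - <<'E'
from h import *
plan([.511,-.0232,.092],1)
E
```

```text
t 11.425 pos [0.4978 0.0487 0.0887] shift tool cm [ 0.0559 -0.3169 -7.3085] after turn [ 0.0437 -0.3309 -7.3079] rotvec [ 0.0019 -0.0016  0.0022] 0.19112544297420112
F stage xyz 1.1679071200768922 -11.087368320837875 -6.910680469834054 w 0.010996294217686659 tool z [-0.1738  0.9848 -0.0019]
```

{"name": "apply_moves", "arguments": {
  "series": [
    [[0,0,0,0,0,0],[0,0,0,0,0,0],[0,0,0,0,0,0],[0,0,0,0,0,0],[0,0,0,0,0,0],[0,0,0,0,0,0],[0,0,0,0,0,0],[0,0,0,0,0,0]]
  ],
  "claw": -0.6
}}

```text
clock: 12.42
position: [0.4965, 0.0503, 0.0883]
tcp_rot: [-0.704, -0.062, 0.062, 0.704]
wrist_force: [-0.3, 0.2, 0.5]
width: 0.0679
```

```bash
python3 - <<'E'
from h import *
plan([.511,-.0232,.092],1)
s=snap('scene','s13');crop(s,'s13c',165,110,295,205,6)
E
```

```text
t 12.425 pos [0.4965 0.0503 0.0883] shift tool cm [ 0.1355 -0.3735 -7.4849] after turn [ 0.1346 -0.373  -7.4849] rotvec [-0.0001 -0.0001 -0.    ] 0.0070698109447464115
F stage xyz -0.21644265658196588 0.22224298382425317 0.5042385823875644 w 0.06789304686742148 tool z [-0.1753  0.9845  0.0001]
```

View pics/s13c.png

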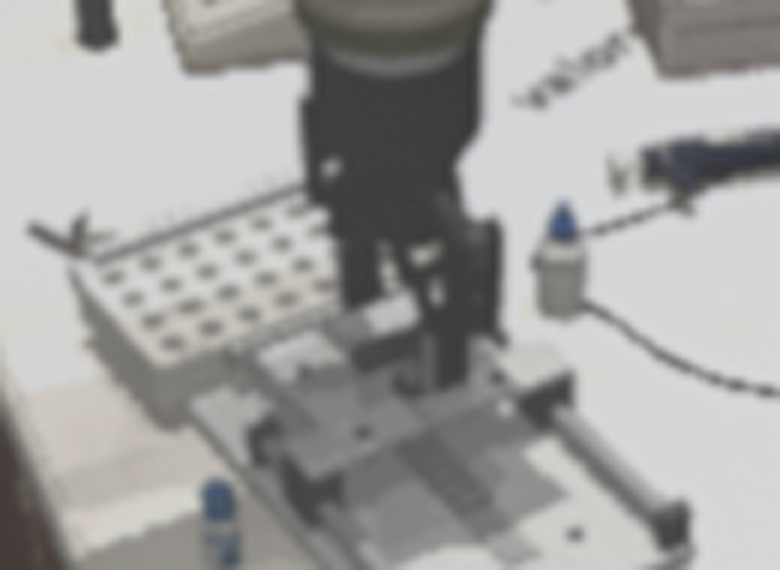

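{"name": "apply_moves", "arguments": {
  "series": [
    [[0,-0.5,0,0,0,0],[0,-1,0,0,0,0],[0,-2,0,0,0,0],[0,-4,0,0,0,0],[0,-5,0,0,0,0],[0,-5,0,0,0,0],[0,0,4,0,0,0],[0,0,5,0,0,0],[0,0,5,0,0,0],[0,0,5,0,0,0],[0,0,5,0,0,0],[0,0,5,0,0,0],[0,0,5,0,0,0],[0,0,0,0,0,0]]
  ]
}}

```text
clock: 14.22
position: [0.4345, 0.3891, 0.2634]
tcp_rot: [-0.704, -0.064, 0.065, 0.704]
wrist_force: [0.4, -0.8, -0.3]
width: 0.0679
```

```bash
python3 - <<'E'
from h import *
plan([.511,-.0232,.092],1)
s=snap('scene','s14');crop(s,'s14c',165,130,295,225,6)
t=snap('top','t14');crop(t,'t14c',140,150,270,245,6)
E
```

```text
t 14.225 pos [0.4345 0.3891 0.2634] shift tool cm [  0.0471  17.0984 -41.9493] after turn [  0.2965  17.1366 -41.9327] rotvec [-0.0009  0.0062 -0.0007] 0.3628917468307944
F stage xyz 0.23940685882462223 -0.8693591346803188 -0.32536398390693877 w 0.06787148083020131 tool z [-0.1815  0.9834  0.0009]
```

View pics/s14c.png

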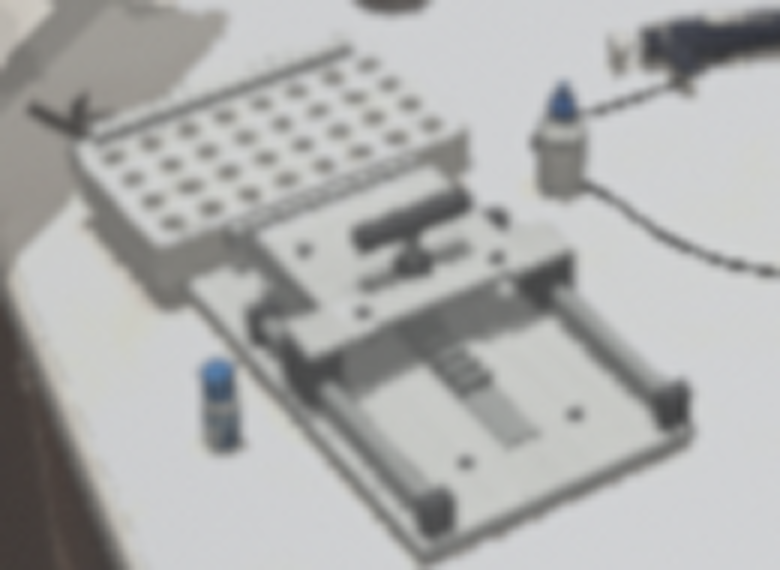

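View pics/t14c.png

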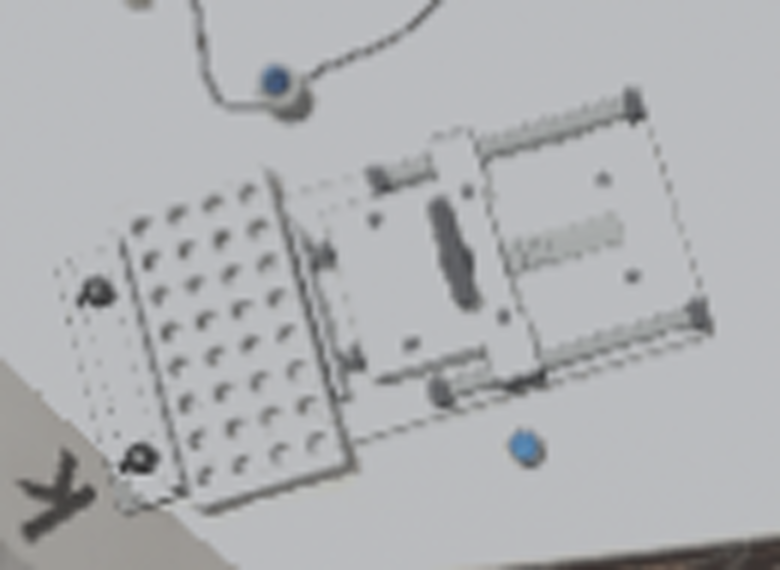

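```bash
python3 - <<'E'
from h import *
a=load('top0');b=load('top0');s0=load('scene0')
T=lambda x,y,z:atz(a,140+(x-2.5)/6,150+(y-2.5)/6,z)
S=lambda x,y,z:atz(s0,165+(x-2.5)/6,130+(y-2.5)/6,z)
# subpixel shift of the bar between pictures via template match
for n0,n1,f,u0,v0,u1,v1 in(('top0','t14',T,228,174,246,198),('scene0','s14',S,236,172,260,194)):
    A=cv2.resize(load(n0)['image'],None,fx=6,fy=6,interpolation=2);B=cv2.resize(load(n1)['image'],None,fx=6,fy=6,interpolation=2)
    o=(140,150) if n0=='top0' else (165,130)
    t=A[v0*6:v1*6,u0*6:u1*6]; r=cv2.matchTemplate(B,t,cv2.TM_CCOEFF_NORMED)
    r[:, :]; _,m,_,l=cv2.minMaxLoc(r); 
    p0=((u0+u1)/2,(v0+v1)/2); p1=(p0[0]+l[0]/6-u0,p0[1]+l[1]/6-v0)
    c=load(n0); q0=atz(c,*p0,.087);q1=atz(c,*p1,.087); print(n0,m,p1,(q1-q0)@ey*1000,(q1-q0)@ex*1000)
for c,l in((load('top0'),'0'),(load('t14'),'14')):
    pass
t=load('t14')
f=lambda x,y,z:atz(t,140+(x-2.5)/6,150+(y-2.5)/6,z)
r0,r1=f(271,170,.042),f(352,468,.042);d=r1-r0;print('rack angle',np.degrees(np.arctan2(-d[1],-d[0])))
st=f(155,365,.049);print('rack near edge to stop',(st-(r0+r1)/2)@ey)
for p in((236.5,186),(216,191.5)): print(dep(load('top0' if p[0]>230 else 't14'),*p))
E
```

```text
top0 0.9543505311012268 (216.33333333333337, 192.33333333333337) 70.5317278004086 -0.7135621276546655
scene0 0.9257120490074158 (233.83333333333337, 169.0) 70.40077690651708 -0.4984241933476373
rack angle 10.162487912847338
rack near edge to stop 0.09025129481357885
[ 0.5088 -0.023   0.0882]
[0.499  0.0456 0.0856]
```

```bash
python3 - <<'E'
from h import *
print(np.abs(bot.get_obs()['dq']).max()); print(bot.sign_off())
E
```

```text
0.0226446120128873
the job is handed in; nothing more can be done
None
```

The rack is clamped against the end stop and the jaw is latched. The job was handed in at about 14.3 s, with the gripper clear of everything.

**What I did:** I gripped the release bar and lifted it about 13 mm. I slid the jaw 73 mm while holding the bar up, until the force at the wrist reached about 11.5 N. That put the pad about 15 of its 16 mm in, with no sign of it going solid. I then lowered the bar 4 mm, let it go and backed the arm away.

**Last checks:**
- **Jaw:** both cameras put the bar 70.4 to 70.5 mm from its start. So the jaw sprang back about 2.5 mm and caught, leaving the pad roughly 12 mm in.
- **Bar:** it stands as far above the jaw as it did at the start, which fits it being fully down in a notch. The depth readings of its height differ by 2.6 mm (88.2 mm before, 85.6 mm after), which I put down to noise.
- **Rack:** it lies at 10.16° against the stop's 10.14°, so it is flat. The distance from its near edge to the stop measured 90 mm against the rack's 92 mm, within image error.
- **Other things:** the dropper and the vial are where they were. I did not check the beaker, timer and screw cap again, but the arm did not work near them.

**Side load:** a side force of up to about 4 N built up during the slide, because my sliding direction was slightly off. I corrected it on the way.

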